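# Pack the cartridge chest and shut its stayed lid

### The arm

A 6-joint arm with a two-finger parallel gripper is mounted at the origin on the work surface. World frame = base frame: x ahead of the robot, y to its left, z up, the work surface at z = 0. Lengths are in mm, angles in degrees, forces in N, time in s.
With the tool pointing down it reaches from about 300 to 850 mm from the base axis. Payload 4.2 kg.
Tool frame: the origin (TCP) lies on the centre line of the jaws, within the pads' length; the fingertips stand 14 mm ahead of it and the grasp point (between the pads) lies 5 mm behind it; z points along the fingers, y is the line along which they close (so a half turn about z gives the same grasp; the last joint's range is limited). The gripper opens to 91 mm and grips with 3 to 60 N. Pads are 32 mm wide; open, the fingers measure 118 mm over their backs; the gripper's body (76 mm by 178 mm) begins 60 mm behind the grasp point.
Start: joints at [-68.01, 18.312, 89.639, -0, 72.044, -1.146], TCP at [225.931, -528.769, 227.976] pointing down, gripper open.
Joint ranges: [-177.97, 177.97], [-48.28, 115.42], [12.27, 149.76], [-77.06, 257.06], [2.81, 150.46], [-146.56, 146.56]. Speed limits (degrees/s): [147.25, 147.25, 180, 180, 180, 180].

### API

Orientations are given as [roll, pitch, yaw] about the fixed x, y, z axes, in that order (R = Rz(yaw) Ry(pitch) Rx(roll)).
In Python, from workcell import env gives the robot as it stands.
- The arm moves only by the tool arm_command, never from a script. Its argument "motion" is a list of rows, each an object with "offset": the shift along the tool's x, y, z in m, a list of three; "spin": the turn about the tool's z in rad. In form: [{"offset": [tx, ty, tz], "spin": spin}, ...]. A call has 1 to 5 rows; each row shifts and turns the commanded pose from where the row before left it, along the tool's axes as they then stand; what a row does not reach is not made up. A row lasts 1/8 s, in which the tool goes at most 62.5 mm and 10.7 degrees, less where a joint would pass 70% of its speed; a pose out of reach is approached as far as the arm can. A call with a gripper value outside its range is refused whole. "jaw" is the finger opening in m, from 0 to 0.0912, set as the call begins (left out, the last holds). The fingers move at their own pace and stop on an object; "newtons" is the grip in N (left out, the last holds). Time passes only in rows, so rows that do not move let the fingers close. It gives the time, the measured TCP pose, the force, the opening and the grip force at its end, in the units of the state.
- env.state(): the state, without advancing time (a new reading comes with each control period).
- env.grab_frame(name): name is "scene" or "top"; returns (picture, depth): 384x512x3 uint8, blue, green, red; 384x512 float32, mm along the optical axis (not along the pixel's ray), 0 where there is no reading.
- env.camera_model(name): a dict with "fx", "fy", "cx", "cy" (pixels), "eye" and "rotation" of the camera in the world. Camera axes: x right, y down, z forward; pixel columns grow to the right and rows downward; lengths in mm; the calibration is good to about 2 mm. A picture is of the moment at which its call begins. camera_model takes no time and is no camera call.
- env.job_done(): hands the job in; it is judged then, once.
Trained networks look in the newest picture that a camera, given by its name, has taken for a name from the list of things; names that differ only in an ending like _2 or _b are one class to them, and where a whole thing is asked for, a point or a joint stands for the part that bears it (a point fixed in the world has none). Each returns a list of dicts, best first, with "score" (0 to 1); they miss things now and then, are a little off and sometimes report something else, mostly with a low value. They report only what shows in the picture. A call takes as long as a camera call. They do not tell look-alikes from the thing itself.
- env.boxes_of(camera, target): "bbox" ([left, top, right, bottom] in pixels, round what is visible of it).
- env.pinpoint(camera, target): "location" ([column, row] in pixels: a listed point, or the origin of a listed thing).
The state is a dict: "time_s": time; "qpos": joint angles; "qvel": joint speeds; "effort": joint torques, N m; "ee_pos": TCP position; "ee_rot": TCP orientation; "force": force on the tool from outside, world axes, zero at the start; "torque": the same for the moment, N m; "gripper_width": finger opening in mm; "gripper_force": force on a finger pad.
Only numpy, scipy, OpenCV 4.12 (cv2) and the standard library are available. Lean on these libraries where they do the work, as an engineer would, in place of code of your own. Each camera call takes 0.05 s, during which the arm holds its last target. There are 200 camera calls.

### The job

Pack the transport chest: lay every game cartridge from the table in the chest's large bay, and lock the child-resistant cap of the cleaner bottle in the chest by pressing it down while turning it clockwise until it stops. Only when both are done, lift the knee of the folding lid stay past centre to unlock it and lower the lid fully shut without letting it slam. Leave the other things on the table where they are.

Things in the scene. Friction and masses are not known exactly. Their poses are not given: they have to be found in the camera images.
- chest: plywood chest fixed on the table, 230 mm deep (x, front at -x), 340 wide (y), 100 high; walls and floor 6 mm; yaw varies. Origin: centre of its underside. A divider at y = -51 mm, 86 mm high, parts the large left bay (y -48 to 164) from a small right compartment (y -164 to -54) with a bottle. Lid hinged on the far (+x) rim, standing open; its folding stay is outside the right (-y) wall
- bay (a point): centre of the floor of the chest's large left-hand bay, a raised floor 36 mm above the table; axes as the chest's. The bay is 218 mm (x) by 212 mm (y) inside and 64 mm deep to the rim
- cart1: game cartridge, present or absent (3 or 4 of the four are there): flat grey-brown plastic case 76 x 52 x 20 mm, blank pale label and four grip ridges on top, 60 to 130 g; lies flat on the table left of the chest. Origin: centre of its underside; x along the 76 mm, y across the 52 mm, z up through the label. Grasp across the 52 mm width from above
- cart2: game cartridge, present or absent (3 or 4 of the four are there): flat grey-brown plastic case 76 x 52 x 20 mm, blank pale label and four grip ridges on top, 60 to 130 g; lies flat on the table left of the chest. Origin: centre of its underside; x along the 76 mm, y across the 52 mm, z up through the label. Grasp across the 52 mm width from above
- cart3: game cartridge, present or absent (3 or 4 of the four are there): flat grey-brown plastic case 76 x 52 x 20 mm, blank pale label and four grip ridges on top, 60 to 130 g; lies flat on the table left of the chest. Origin: centre of its underside; x along the 76 mm, y across the 52 mm, z up through the label. Grasp across the 52 mm width from above
- cart4: game cartridge, present or absent (3 or 4 of the four are there): flat grey-brown plastic case 76 x 52 x 20 mm, blank pale label and four grip ridges on top, 60 to 130 g; lies flat on the table left of the chest. Origin: centre of its underside; x along the 76 mm, y across the 52 mm, z up through the label. Grasp across the 52 mm width from above
- cap_top (a point): centre of the top of the white ribbed child-resistant cap (36 mm diameter, side 21 mm tall below this point) of a small white bottle fixed in the chest's right compartment, 55 mm from the nearest walls; 4.5 mm below the rim when not pressed. Turned unpressed it only spins loosely. Pressed fully down (5 mm, 13 to 15 N; keep above 10 N) it grips the collar beneath and turns it
- cap_press (a joint): how far the cap is pressed down, m: 0 free, 0.005 fully down; it springs back
- collar (a joint): angle (rad) of the cap's locking collar, the grey 42 mm disc with a lug just under the cap. Starts at 0.1 to 0.8, grows clockwise seen from above; at 3.2 it is at its stop, its lug beside the fixed lug on the bottle's front shoulder: locked. Stays where it is left; only the pressed cap turns it (about 0.02 N m)
- lid (a joint): how far the lid is lowered, rad: 0 locked open (82 degrees up), 1.43 closed flat on the rim. The hinge is stiff (0.66 N m friction), so the lid stays where it is left; while the stay is locked it cannot be lowered
- lid_hinge (a point): middle of the lid's hinge line, on the chest's far rim (chest x = 115, y = 0, z = 100 mm); this frame turns with the lid, which extends along its -x
- lid_edge (a point): middle of the lid's free edge, on its outer face (the top when shut), 230 mm from the hinge. The lid is plywood, 230 x 340 x 9 mm, 0.5 kg
- stay_pivot (a point): lower pivot of the folding stay on the chest's right wall (chest x = -20, z = 85 mm), given in the same upright plane as knee_knob (58 mm outside the wall). The stay is two flat steel links of 93 mm: the lower from this pivot to the knee, the upper from the knee to the lid's side, 130 mm from the lid hinge
- knee_knob (a point): middle of the knee's black grip, a peg of 14 mm diameter, 42 mm long, pointing right (chest -y), on the lower link 93 mm from stay_pivot. Its direction from the pivot, from chest +x upward: 44 degrees locked, 51 links in line; lifted up and frontward (chest -x) on that circle it unlocks the stay; at 130 degrees the lid is about half down and the rest is done by pressing on the lid. Pinch from above across chest x
- knee (a joint): fold of the stay's knee, rad: 0 locked (resting past centre), 0.25 both links in line, growing as the knee is lifted past centre and the stay folds; about 3.22 when the lid is shut
- flux_tin: bystander: small aluminium tin 34 mm diameter, 24 mm high, standing among the cartridges at about x 0.505, y 0.285 m; origin at the centre of its underside
- mug: bystander: white mug, 80 mm diameter, 90 mm high; origin at the centre of its underside
- mouse: bystander: white computer mouse behind the chest, 105 x 62 x 26 mm; origin at the centre of its underside
There are look-alikes about, which are no part of the job. Leave any blue look-alike of the cart3 alone.

How it is judged (in metres and radians):
On the way, in this order (a step that is already met when the one before it is completed fails the run):
1. all cartridges lie in the large bay and the cap is locked, with the lid still open and its stay still locked (x of cart1 in the frame of bay between -0.105 and 0.105 m and y of cart1 in the frame of bay between -0.104 and 0.104 m and z of cart1 in the frame of bay between -0.01 and 0.045 m and linear speed of each of cart1, cart2, cart3, cart4 below 0.03 m/s and x of cart2 in the frame of bay between -0.105 and 0.105 m and y of cart2 in the frame of bay between -0.104 and 0.104 m and z of cart2 in the frame of bay between -0.01 and 0.045 m and x of cart3 in the frame of bay between -0.105 and 0.105 m and y of cart3 in the frame of bay between -0.104 and 0.104 m and z of cart3 in the frame of bay between -0.01 and 0.045 m and x of cart4 in the frame of bay between -0.105 and 0.105 m and y of cart4 in the frame of bay between -0.104 and 0.104 m and z of cart4 in the frame of bay between -0.01 and 0.045 m and value of joint collar above 3.08 rad and value of joint lid below 0.1 rad), for 0.2 s.
2. the stay's knee has been lifted past centre (value of joint knee above 0.5 rad), for 0.1 s.
At the end, for the whole second after the job is handed in: every cartridge present lies at rest in the large bay below the rim (underside less than 45 mm above its floor), the cap's collar is turned to its stop (beyond 3.08 of 3.2 rad), and the lid is shut (lowered beyond 1.39 of 1.43 rad) (x of cart1 in the frame of bay between -0.105 and 0.105 m and y of cart1 in the frame of bay between -0.104 and 0.104 m and z of cart1 in the frame of bay between -0.01 and 0.045 m and linear speed of each of cart1, cart2, cart3, cart4 below 0.03 m/s and x of cart2 in the frame of bay between -0.105 and 0.105 m and y of cart2 in the frame of bay between -0.104 and 0.104 m and z of cart2 in the frame of bay between -0.01 and 0.045 m and x of cart3 in the frame of bay between -0.105 and 0.105 m and y of cart3 in the frame of bay between -0.104 and 0.104 m and z of cart3 in the frame of bay between -0.01 and 0.045 m and x of cart4 in the frame of bay between -0.105 and 0.105 m and y of cart4 in the frame of bay between -0.104 and 0.104 m and z of cart4 in the frame of bay between -0.01 and 0.045 m and value of joint collar above 3.08 rad and value of joint lid above 1.39 rad); the robot touches nothing.
It fails at once if the lid is let slam shut (coming down faster than 2.5 rad/s in the last part of its way) (velocity of joint lid above 2.5 rad/s and value of joint lid above 0.8 rad).
It fails at once if a bystander is moved by more than 5 cm (distance of any of flux_tin, mug, mouse from where it was at the start of the episode above 0.05 m).
It fails at once if the mug is tipped over (angle between mug's own z axis and vertical above 0.6 rad).
Of cart1, cart2, cart3, cart4 only 3 to 4 are there at a start; the rules pass over those that are not, and their reading is None.
At some moment in a run one of cart1, cart2, cart3, cart4 may be knocked a few centimetres aside while the robot is not near it.
Once in a run the grip may slacken for a moment while it holds something.
It also fails if it takes over 210 s, if anything falls off the work surface, if the arm or the gripper's body presses on something with over 40 N, if the wrist force passes 120 N, or if a joint passes its speed limit or range.

## Working session

There is one attempt and no reset: what is moved stays moved. The work goes in short steps, Python scripts to look and compute and a tool call to move; the robot and the scene stay as the last step left them, time stands still between calls to the robot, and variables do not carry over. Pictures are saved under pics/ and viewed, at most 14 in all, crops included, and the job is handed in when it is done.

Besides the shell and the picture viewer there is one more tool, called as a command line: name --argument value ..., lists and objects as JSON in quotes. arm_command: Moves the arm, as the interface text tells. Its arguments: {"type":"object","properties":{"motion":{"type":"array"},"jaw":{"type":"number"},"newtons":{"type":"number"}},"required":["motion"]}

```bash
ls; mkdir -p pics
cat > h.py <<'E'
import numpy as np, cv2
from workcell import env
from scipy.spatial.transform import Rotation as Rn
def px2w(cam,u,v,d=None,z=None):
    m=env.camera_model(cam); r=np.array([(u-m['cx'])/m['fx'],(v-m['cy'])/m['fy'],1.])
    R=np.array(m['rotation']); e=np.array(m['eye'])
    w=R@r
    if d is None: d=(z-e[2])/w[2]
    return e+d*w
def cloud(cam,depth):
    m=env.camera_model(cam); v,u=np.mgrid[:depth.shape[0],:depth.shape[1]]
    r=np.stack([(u-m['cx'])/m['fx'],(v-m['cy'])/m['fy'],np.ones_like(u,float)],-1)*depth[...,None]
    return r@np.array(m['rotation']).T+np.array(m['eye'])
E
python3 - <<'E'
from h import *
for c in ['scene','top']:
    p,d=env.grab_frame(c); cv2.imwrite(f'pics/{c}0.png',cv2.resize(p,None,fx=1.5,fy=1.5)); np.save(f'{c}_d.npy',d); np.save(f'{c}_p.npy',p)
    print(c,env.camera_model(c))
    for t in ['cart1','cap_top','bay','knee_knob','stay_pivot','lid_edge','lid_hinge','collar','flux_tin','mug','mouse','chest']:
        try: print(t,[(np.round(x['location']).tolist(),round(x['score'],2)) for x in env.pinpoint(c,t)])
        except Exception as e: print(t,e)
print(env.state())
E
```

```text
pics
scene {'fx': 465.67358566316625, 'fy': 465.67358566316625, 'cx': 252.23328203114653, 'cy': 193.74093639323422, 'eye': array([ 481.19489114,  898.83034358, 1471.99475081]), 'rotation': array([-144.57964425,   -0.5525341 , -171.79922639])}
cart1 [([248.0, 282.0], 0.89), ([293.0, 281.0], 0.88), ([240.0, 325.0], 0.82), ([276.0, 338.0], 0.56)]
cap_top [([298.0, 179.0], 0.4)]
bay [([276.0, 216.0], 0.91), ([299.0, 176.0], 0.39)]
knee_knob [([296.0, 138.0], 0.56)]
stay_pivot [([310.0, 151.0], 0.89)]
lid_edge [([262.0, 144.0], 0.91)]
lid_hinge [([260.0, 144.0], 0.73), ([254.0, 186.0], 0.7), ([293.0, 278.0], 0.61), ([196.0, 270.0], 0.41)]
collar it knows: bay, cap_top, cart, chest, flux_tin, knee_knob, lid_edge, lid_hinge, mouse, mug, stay_pivot
flux_tin [([292.0, 280.0], 0.7), ([240.0, 322.0], 0.4), ([267.0, 300.0], 0.38)]
mug [([198.0, 271.0], 0.81)]
mouse [([204.0, 220.0], 0.79)]
chest [([282.0, 210.0], 0.74)]
top {'fx': 441.0761646616547, 'fy': 441.0761646616547, 'cx': 254.22935603835373, 'cy': 187.93022363757012, 'eye': array([ 408.74795366,   11.31307299, 1286.36461042]), 'rotation'
[... 641 characters left out ...]
[([288.0, 231.0], 0.71)]
{'time_s': 1.2, 'qpos': array([-6.80123322e+01,  1.83118514e+01,  8.96381794e+01, -3.20870979e-03,
        7.20439291e+01, -1.14697212e+00]), 'qvel': array([ 0.11654568, -0.02860378, -0.02356678, -0.02943956,  0.02604741,
       -0.0191486 ]), 'effort': array([ 9.96152303e-04, -4.12350512e+01, -2.32229233e+01,  7.31238769e-02,
        3.77320626e-02, -7.76827221e-06]), 'ee_pos': array([ 225.89699401, -528.79187824,  227.98198528]), 'ee_rot': array([1.79994022e+02, 3.17282148e-03, 2.31356288e+01]), 'force': array([-0.34420462,  0.60075157, -0.16802849]), 'torque': array([ 0.0472887 ,  0.00876542, -0.00945153]), 'gripper_force': 0.0, 'gripper_width': 91.39201887769781}
```

```bash
sed -i "s/np.array(m\['rotation'\])/Rn.from_euler('xyz',m['rotation'],degrees=True).as_matrix()/" h.py
python3 - <<'E'
from h import *
p=np.load('top_p.npy'); cv2.imwrite('pics/t1.png',cv2.resize(p[110:330,80:420],None,fx=2.3,fy=2.3,interpolation=cv2.INTER_CUBIC))
p=np.load('scene_p.npy'); cv2.imwrite('pics/s1.png',cv2.resize(p[100:370,150:390],None,fx=2.2,fy=2.2,interpolation=cv2.INTER_CUBIC))
E
```

```text
(no output)
```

View pics/t1.png

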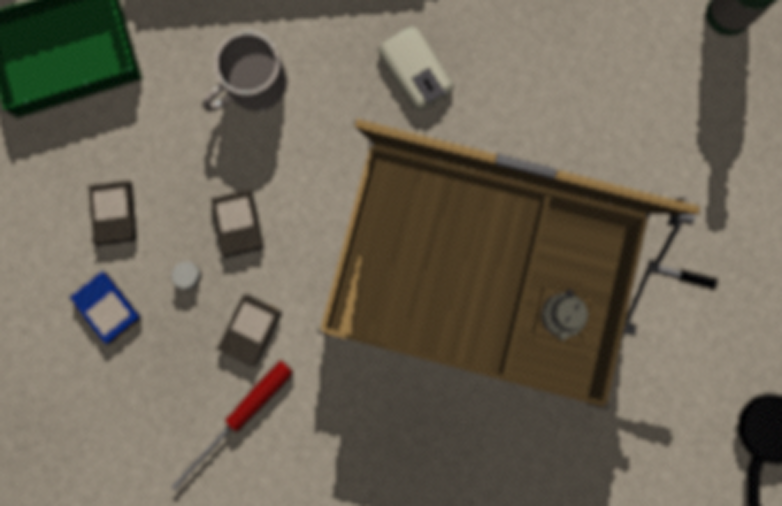

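View pics/s1.png

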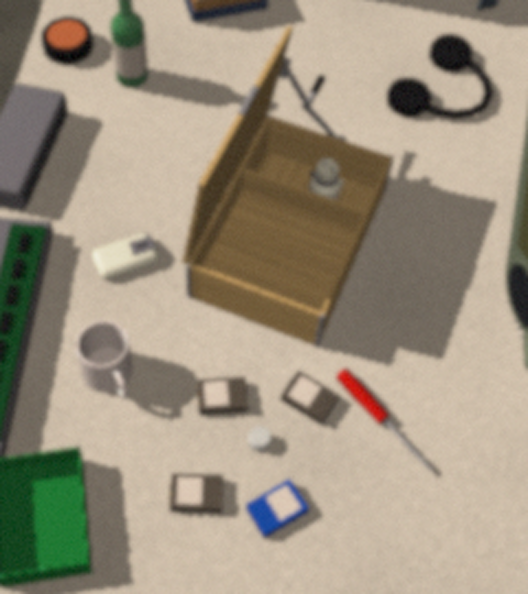

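```bash
cat >> h.py <<'E'
def carts(p,d,cam='top',zr=(12,30)):
    C=cloud(cam,d); hsv=cv2.cvtColor(p,cv2.COLOR_BGR2HSV)
    m=((C[...,2]>zr[0])&(C[...,2]<zr[1])&(d>0)).astype(np.uint8)
    n,l,s,_=cv2.connectedComponentsWithStats(m,connectivity=4)
    out=[]
    for i in range(1,n):
        if s[i,4]<60: continue
        P=C[l==i]; r=cv2.minAreaRect(P[:,:2].astype(np.float32))
        out.append((np.median(P,0).round(1).tolist(),[np.round(q,1).tolist() for q in r],int(s[i,4]),s[i,:4].tolist(),np.median(p[l==i],0)))
    return out
E
python3 - <<'E'
from h import *
for c in ['top','scene']:
    p=np.load(c+'_p.npy');d=np.load(c+'_d.npy')
    print(c)
    for o in carts(p,d,c): print(o)
    C=cloud(c,d); print('table z',np.median(C[...,2]), (d==0).mean())
    m=(C[...,2]>94)&(C[...,2]<106)&(d>0)
    P=C[m]; P=P[(P[:,0]>300)&(P[:,0]<800)&(P[:,1]<200)&(P[:,1]>-400)]
    r=cv2.minAreaRect(P[:,:2].astype(np.float32)); print('rim',len(P),r,cv2.boxPoints(r))
for t,cs in {'cap_top':(('top',327,249,95.5),('scene',298,179,95.5)),'knob':(('top',382,233,None),('scene',296,138,None))}.items():
    for c,u,v,z in cs:
        d=np.load(c+'_d.npy'); w=d[v-2:v+3,u-2:u+3]; print(t,c,np.round(w[2]), px2w(c,u,v,d=np.median(w)), z and px2w(c,u,v,z=z))
E
```

```text
top
([1043.2, 716.6, 21.3], [[1039.4, 701.5], [37.0, 71.3], 30.0], 98, [19, 53, 22, 15], array([17., 16., 17.]))
([1036.0, 646.5, 21.3], [[1032.3, 631.0], [37.8, 70.7], 30.4], 84, [42, 54, 22, 16], array([17., 16., 17.]))
([1029.1, 573.8, 21.8], [[1024.4, 560.5], [35.5, 71.9], 34.0], 83, [65, 57, 22, 15], array([18., 16., 18.]))
([923.8, 515.1, 21.8], [[944.3, 538.2], [81.0, 162.6], 41.3], 170, [50, 59, 44, 39], array([17., 16., 17.]))
([984.7, 723.7, 21.4], [[980.3, 708.3], [36.4, 73.9], 30.8], 93, [15, 71, 23, 15], array([17., 16., 17.]))
([942.1, -449.5, 21.8], [[946.5, -454.7], [67.7, 15.3], 55.2], 72, [398, 72, 22, 14], array([2., 2., 2.]))
([978.1, 652.3, 21.3], [[973.2, 637.6], [33.3, 69.0], 32.6], 85, [39, 73, 22, 15], array([17., 16., 17.]))
([951.0, -189.6, 20.6], [[950.7, -191.8], [228.7, 7.9], 83.3], 190, [283, 74, 76, 11], array([13., 12., 13.]))
([970.3, 582.0, 22.3], [[965.3, 566.6], [35.0, 73.3], 33.9], 76, [62, 75, 22, 15], array([18. , 17. , 17.5]))
([928.0, 685.5, 22.1], [[927.7, 682.0], [106.4, 4.3], 83.6], 71, [14, 89, 35, 5], array([18., 17., 18.]))
([892.3, 163
[... 4053 characters left out ...]
le z -0.5213529399627532 0.004114786783854167
rim 628 ((533.3768920898438, -6.815826416015625), (550.938232421875, 285.69482421875), 64.13372039794922) [[ 284.66116 -192.36661]
 [ 541.7335  -317.00735]
 [ 782.09265  178.73495]
 [ 525.02026  303.3757 ]]
cap_top top [1181. 1179. 1176. 1185. 1179.] [ 440.94705852 -179.64099739   95.78890004] [ 440.95487181 -179.68733349   95.5       ]
cap_top scene [1739. 1741. 1733. 1725. 1739.] [ 449.01326478 -168.41089048   89.7713381 ] [ 449.14664239 -163.98768064   95.5       ]
knob top [1281. 1280. 1131. 1133. 1128.] [ 478.33181607 -313.9252617   148.97614822] None
knob scene [1764. 1763. 1771. 1977. 1969.] [ 474.88300824 -318.0643735   148.48287004] None
```

Candidates for "cartridge" in the top picture are dark cases at (129,202), (183,207) and (189,252), plus a blue look-alike at (126,244), which I leave alone. The tin at (161,229) isn't one either. The crop confirms three grey-brown cases with pale labels, so three are present. Next I fit the chest.

```bash
cat >> h.py <<'E'
def rows(target,yaw,spd=60,frm=None):
    """rows of tool moves from the current pose to target xyz/yaw(deg), tool down"""
    s=env.state() if frm is None else None
    p=np.array(s['ee_pos'] if s else frm[:3]); y=s['ee_rot'][2] if s else frm[3]
    dy=(yaw-y+180)%360-180
    n=int(max(np.ceil(np.linalg.norm(np.array(target)-p)/spd),np.ceil(abs(dy)/10.2),1))
    st=(np.array(target)-p)/n; out=[]
    for i in range(n):
        a=np.radians(y+dy*i/n)
        out.append([round(float(v),4) for v in (np.array([np.cos(a)*st[0]+np.sin(a)*st[1],np.sin(a)*st[0]-np.cos(a)*st[1],-st[2]])/1000)]+[round(float(-np.radians(dy/n)),4)])
    print('to',np.round(target,1),yaw)
    for r in out: print('  ',r)
    return (*target,yaw)
E
cat > fit.py <<'E'
from h import *
from scipy.optimize import least_squares
P=[]
for c in ['top','scene']:
    C=cloud(c,np.load(c+'_d.npy')); Q=C[(C[...,2]>94)&(C[...,2]<105)]
    Q=Q[(Q[:,0]>350)&(Q[:,0]<750)&(Q[:,1]<200)&(Q[:,1]>-290)]; P.append(Q)
def sd(L):
    # distance to rim centreline segments: left, right, front
    A=np.array([[112,167],[-112,167],[-112,-167]]);B=np.array([[-112,167],[-112,-167],[112,-167]])
    D=[]
    for a,b in zip(A,B):
        t=np.clip(((L-a)@(b-a))/((b-a)@(b-a)),0,1); D.append(np.linalg.norm(L-(a+t[:,None]*(b-a)),axis=1))
    return np.min(D,0)
def loc(q,P):
    c,s=np.cos(q[2]),np.sin(q[2]); d=P[:,:2]-q[:2]; return np.stack([c*d[:,0]+s*d[:,1],-s*d[:,0]+c*d[:,1]],1)
for Q in P+[np.vstack(P)]:
    best=None
    for x0 in [(530,-40,-.24),(540,-20,-.24),(520,-60,-.24),(550,-30,-.24)]:
        r=least_squares(lambda q:np.maximum(sd(loc(q,Q))-3,0),x0,loss='cauchy',f_scale=2,x_scale=[10,10,.1])
        if best is None or r.cost<best.cost: best=r
    print(len(Q),best.x[:2].round(1),np.degrees(best.x[2]).round(2),best.cost,(sd(loc(best.x,Q))<5).mean())
E
python3 fit.py
python3 - <<'E'
from h import *
# cap & knob blobs from depth
for c in ['top','scene']:
    C=cloud(c,np.load(c+'_d.npy'))
    m=(np.hypot(C[...,0]-445,C[...,1]+172)<40)&(C[...,2]>86)&(C[...,2]<100); Q=C[m]
    print(c,'cap',len(Q),Q.mean(0),cv2.minEnclosingCircle(Q[:,:2].astype(np.float32)))
    m=(np.hypot(C[...,0]-476,C[...,1]+316)<50)&(C[...,2]>135)&(C[...,2]<170); Q=C[m]
    print(c,'knob',len(Q),Q.mean(0),np.median(Q[:,2]),cv2.minAreaRect(Q[:,:2].astype(np.float32)))
E
```

```text
1121 [499.2 -84.4] -15.35 5671.819634186972 0.6271186440677966
603 [496.2 -82. ] -15.49 2785.0752159824633 0.6235489220563848
1724 [498.  -83.4] -15.38 8547.865539039789 0.6096287703016241
top cap 148 [ 450.65630124 -183.36207739   94.98388984] ((450.8096618652344, -184.2648468017578), 19.154603958129883)
top knob 128 [ 486.19254491 -306.29756583  154.24752909] 154.22888066157702 ((487.446533203125, -303.4909362792969), (68.16152954101562, 13.918644905090332), 75.50643157958984)
scene cap 70 [ 447.87772304 -178.97968444   93.7431328 ] ((445.6131286621094, -180.93435668945312), 22.090038299560547)
scene knob 47 [ 484.11468789 -302.26258424  155.08947478] 155.7068211879946 ((484.69158935546875, -302.1541748046875), (66.9181137084961, 12.809160232543945), 73.44960021972656)
```

```bash
cat >> h.py <<'E'
CH=(498.,-83.4,-15.38)
def c2w(x,y,z=0):
    a=np.radians(CH[2]); return np.array([CH[0]+np.cos(a)*x-np.sin(a)*y,CH[1]+np.sin(a)*x+np.cos(a)*y,z])
def w2px(cam,P):
    m=env.camera_model(cam); R=Rn.from_euler('xyz',m['rotation'],degrees=True).as_matrix()
    q=R.T@(np.array(P)-m['eye']); return int(round(m['fx']*q[0]/q[2]+m['cx'])),int(round(m['fy']*q[1]/q[2]+m['cy']))
E
python3 - <<'E'
from h import *
im=[]
for c in ['top','scene']:
    p=np.load(c+'_p.npy'); p=cv2.resize(p,None,fx=3,fy=3)
    def ln(L,col):
        for a,b in zip(L[:-1],L[1:]):
            A=w2px3(a);B=w2px3(b); cv2.line(p,A,B,col,1)
    w2px3=lambda q:tuple(3*v+1 for v in w2px(c,q))
    ln([c2w(*q,100) for q in [(115,170),(-115,170),(-115,-170),(115,-170),(115,170)]],(0,0,255))
    ln([c2w(-115,-51,86),c2w(115,-51,86)],(0,255,255))
    ln([c2w(*q) for q in [(-20,-228,85),(47,-228,150)]],(255,0,255)); ln([c2w(*q) for q in [(47,-207,150),(47,-249,150)]],(0,255,0))
    x,y=(200,140) if c=='top' else (220,100); im.append(p[3*y:3*y+450,3*x:3*x+ (600 if c=='top' else 330)][:, :400 if c=='x' else None])
im[0]=cv2.resize(im[0],(480,360)); im[1]=cv2.resize(im[1],(264,360))
cv2.imwrite('pics/ov.png',np.hstack(im))
E
```

```text
(no output)
```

View pics/ov.png

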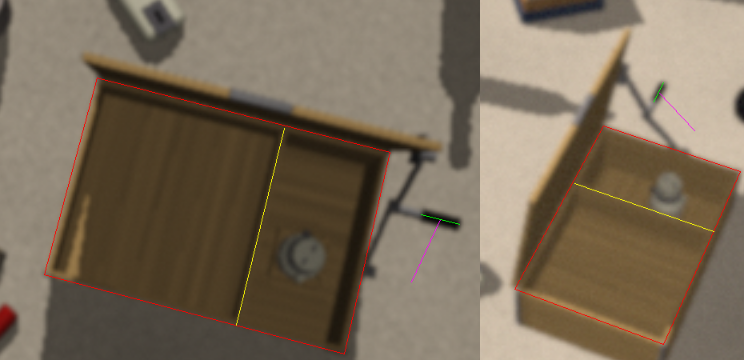

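The overlay matches the chest rim, divider and knob closely. In the left view the rim runs from (45,275) to (388,152), and the cap is at about (302,257). Next I plan the approach to the cartridge nearest the screwdriver, with the grasp shifted 12 mm away from the screwdriver.

Run:
```python
from h import *
f=rows((448,199.5,150),155)
rows((448,199.5,16),155,frm=f)
for n,q in dict(S1=(-60,108),S2=(-60,8),S3=(28,58),cap=(-19.5,-109),knob=(47,-230)).items(): print(n,c2w(*q).round(1))
```

```text
to [448.  199.5 150. ] 155
   [0.0377, -0.0448, 0.006, -0.177]
   [0.045, -0.0375, 0.006, -0.177]
   [0.0509, -0.0289, 0.006, -0.177]
   [0.0552, -0.0195, 0.006, -0.177]
   [0.0578, -0.0095, 0.006, -0.177]
   [0.0586, 0.0008, 0.006, -0.177]
   [0.0575, 0.0111, 0.006, -0.177]
   [0.0546, 0.0211, 0.006, -0.177]
   [0.0501, 0.0304, 0.006, -0.177]
   [0.0439, 0.0387, 0.006, -0.177]
   [0.0364, 0.0459, 0.006, -0.177]
   [0.0278, 0.0516, 0.006, -0.177]
   [0.0183, 0.0556, 0.006, -0.177]
to [448.  199.5  16. ] 155
   [0.0, 0.0, 0.0447, -0.0]
   [0.0, 0.0, 0.0447, -0.0]
   [0.0, 0.0, 0.0447, -0.0]
S1 [468.8  36.6   0. ]
S2 [442.3 -59.8   0. ]
S3 [540.4 -34.9   0. ]
cap [ 450.3 -183.3    0. ]
knob [ 482.3 -317.6    0. ]
```

arm_command --motion '[{"offset": [0.038, -0.045, 0.006], "spin": -0.177}, {"offset": [0.045, -0.0375, 0.006], "spin": -0.177}, {"offset": [0.051, -0.029, 0.006], "spin": -0.177}, {"offset": [0.055, -0.0195, 0.006], "spin": -0.177}, {"offset": [0.058, -0.0095, 0.006], "spin": -0.177}]' --jaw 0.064 --newtons 30

```text
time_s: 1.82
ee_pos: [311.9, -246.6, 198.0]
ee_rot: [179.9, 0.0, 74.1]
force: [1.7, -0.4, 0.3]
gripper_width: 64.3
gripper_force: 0.0
```

arm_command --motion '[{"offset": [0.0585, 0.001, 0.006], "spin": -0.177}, {"offset": [0.0575, 0.011, 0.006], "spin": -0.177}, {"offset": [0.0545, 0.021, 0.006], "spin": -0.177}, {"offset": [0.05, 0.0305, 0.006], "spin": -0.177}, {"offset": [0.044, 0.0385, 0.006], "spin": -0.177}]'

```text
time_s: 2.45
ee_pos: [397.4, 33.4, 168.2]
ee_rot: [179.9, 0.1, 124.9]
force: [0.8, -0.3, 1.1]
gripper_width: 64.3
gripper_force: 0.0
```

arm_command --motion '[{"offset": [0.0365, 0.046, 0.006], "spin": -0.177}, {"offset": [0.028, 0.0515, 0.006], "spin": -0.177}, {"offset": [0.0185, 0.0555, 0.006], "spin": -0.177}, {"offset": [0, 0, 0], "spin": 0}]'

```text
time_s: 2.95
ee_pos: [448.7, 203.1, 149.5]
ee_rot: [180.0, 0.0, 155.3]
force: [-1.0, -0.5, -0.2]
gripper_width: 64.1
gripper_force: 0.0
```

Run:
```python
from h import *
s=env.state(); print(s['time_s'],s['ee_pos'],s['ee_rot'],s['qpos'],s['gripper_width'])
for c in ['top','scene']:
    p,d=env.grab_frame(c)
    for o in carts(p,d,c):
        if 380<o[0][0]<620 and 100<o[0][1]<450: print(c,o[:3])
f=rows((448,199.5,150),155)
```

```text
2.95 [448.73485638 203.10320957 149.45288293] [1.79950280e+02 1.34003636e-02 1.55252041e+02] [ 2.29989305e+01  1.48001717e+01  1.07032253e+02  2.76896389e-02
  5.81217657e+01 -4.22677306e+01] 64.06425085855669
top ([586.1, 378.0, 20.5], [[587.5, 379.0], [76.4, 53.6], 7.2], 483)
top ([572.3, 219.4, 20.5], [[572.4, 220.5], [76.7, 52.2], 11.9], 462)
scene ([568.4, 224.8, 19.9], [[569.1, 223.4], [76.4, 55.2], 13.8], 334)
scene ([431.2, 210.7, 20.0], [[435.4, 205.6], [54.1, 78.0], 63.9], 291)
scene ([504.4, 287.3, 23.8], [[503.0, 287.0], [29.9, 31.5], 22.5], 79)
scene ([583.9, 383.0, 20.4], [[584.2, 380.9], [76.0, 55.5], 6.8], 396)
scene ([464.9, 387.9, 20.2], [[465.1, 386.7], [77.9, 53.6], 39.5], 404)
to [448.  199.5 150. ] 155
   [-0.0007, -0.0, -0.0004, 0.0001]
```

arm_command --motion '[{"offset": [0, 0, 0.045], "spin": 0}, {"offset": [0, 0, 0.045], "spin": 0}, {"offset": [0, 0, 0.03], "spin": 0}, {"offset": [0, 0, 0.013], "spin": 0}, {"offset": [0, 0, 0], "spin": 0}]'

```text
time_s: 3.68
ee_pos: [447.7, 198.9, 17.0]
ee_rot: [-180.0, -0.0, 154.9]
force: [-0.3, 0.4, 0.0]
gripper_width: 64.3
gripper_force: 0.0
```

arm_command --motion '[{"offset": [0, 0, 0], "spin": 0}, {"offset": [0, 0, 0], "spin": 0}, {"offset": [0, 0, 0], "spin": 0}, {"offset": [0, 0, 0], "spin": 0}]' --jaw 0.04

```text
time_s: 4.18
ee_pos: [448.7, 200.0, 18.2]
ee_rot: [179.9, 0.1, 155.0]
force: [0.4, -2.3, 6.3]
gripper_width: 51.6
gripper_force: 30.0
```

arm_command --motion '[{"offset": [0, 0, -0.03], "spin": 0}, {"offset": [0, 0, -0.05], "spin": 0}, {"offset": [0, 0, -0.05], "spin": 0}, {"offset": [0, 0, 0], "spin": 0}]'

```text
time_s: 4.68
ee_pos: [450.1, 201.0, 150.9]
ee_rot: [179.6, 0.4, 155.0]
force: [0.4, -0.6, -0.7]
gripper_width: 51.9
gripper_force: 30.0
```

Run:
```python
from h import *
t=c2w(-48,108,146); f=rows(t,164.6);
```

```text
to [480.4  33.5 146. ] 164.6
   [-0.0327, -0.0463, 0.0016, -0.056]
   [-0.0301, -0.0481, 0.0016, -0.056]
   [-0.0274, -0.0497, 0.0016, -0.056]
```

arm_command --motion '[{"offset": [-0.0325, -0.0465, 0.001], "spin": -0.056}, {"offset": [-0.03, -0.048, 0.001], "spin": -0.056}, {"offset": [-0.0275, -0.05, 0.001], "spin": -0.056}, {"offset": [0, 0, 0], "spin": 0}, {"offset": [0, 0, 0], "spin": 0}]'

```text
time_s: 5.3
ee_pos: [476.9, 32.2, 143.0]
ee_rot: [-180.0, -0.1, 164.5]
force: [-0.3, -0.5, -0.7]
gripper_width: 51.8
gripper_force: 30.0
```

arm_command --motion '[{"offset": [0, 0, 0.04], "spin": 0}, {"offset": [0, 0, 0.03], "spin": 0}, {"offset": [0, 0, 0.018], "spin": 0}, {"offset": [0, 0, 0.005], "spin": 0}, {"offset": [0, 0, 0], "spin": 0}]'

```text
time_s: 5.92
ee_pos: [476.4, 33.7, 52.6]
ee_rot: [-180.0, -0.1, 164.7]
force: [-6.2, -0.8, 18.0]
gripper_width: 51.9
gripper_force: 30.0
```

arm_command --motion '[{"offset": [0, 0, -0.002], "spin": 0}, {"offset": [0, 0, 0], "spin": 0}, {"offset": [0, 0, 0], "spin": 0}]' --jaw 0.064

```text
time_s: 6.3
ee_pos: [477.6, 32.6, 52.6]
ee_rot: [-180.0, -0.0, 164.7]
force: [0.4, -0.3, 0.3]
gripper_width: 63.8
gripper_force: 0.0
```

arm_command --motion '[{"offset": [0, 0, -0.03], "spin": 0}, {"offset": [0, 0, -0.06], "spin": 0}, {"offset": [0, 0, 0], "spin": 0}]'

```text
time_s: 6.68
ee_pos: [480.8, 32.3, 146.7]
ee_rot: [179.8, 0.5, 164.6]
force: [-0.2, 0.2, 0.5]
gripper_width: 63.5
gripper_force: 0.0
```

Run:
```python
from h import *
f=rows((570.5,221.7,140),192.2); rows((570.5,221.7,16.5),192.2,frm=f)
p,d=env.grab_frame('scene')
for o in carts(p,d,'scene'):
    if 380<o[0][0]<620 and 100<o[0][1]<450: print(o[:3])
for o in carts(p,d,'scene',(50,64)):
    if 380<o[0][0]<620 and -100<o[0][1]<100: print('bay',o[:3])
```

```text
to [570.5 221.7 140. ] 192.2
   [-0.0091, 0.0516, 0.0017, -0.1204]
   [-0.0152, 0.0501, 0.0017, -0.1204]
   [-0.0211, 0.0479, 0.0017, -0.1204]
   [-0.0267, 0.0451, 0.0017, -0.1204]
to [570.5 221.7  16.5] 192.2
   [-0.0, 0.0, 0.0412, -0.0]
   [-0.0, 0.0, 0.0412, -0.0]
   [-0.0, 0.0, 0.0412, -0.0]
([568.4, 224.4, 20.5], [[569.0, 223.8], [75.8, 55.4], 13.4], 331)
([504.1, 287.8, 23.4], [[504.3, 287.2], [30.0, 31.8], 9.1], 81)
([584.9, 382.3, 20.3], [[584.1, 381.2], [75.7, 54.9], 6.5], 389)
([465.1, 388.4, 20.7], [[464.9, 386.6], [76.4, 53.7], 38.5], 397)
bay ([458.3, 44.1, 56.3], [[462.3, 39.1], [54.5, 76.3], 74.9], 242)
bay ([492.5, 94.2, 55.9], [[493.1, 94.6], [9.5, 134.8], 73.4], 79)
```

arm_command --motion '[{"offset": [-0.009, 0.0515, 0.0015], "spin": -0.12}, {"offset": [-0.015, 0.05, 0.0015], "spin": -0.12}, {"offset": [-0.021, 0.048, 0.0015], "spin": -0.12}, {"offset": [-0.0265, 0.045, 0.0015], "spin": -0.12}, {"offset": [0, 0, 0], "spin": 0}]' --jaw 0.068

```text
time_s: 7.35
ee_pos: [567.1, 223.9, 134.2]
ee_rot: [180.0, -0.1, -167.7]
force: [-0.1, 0.0, -0.2]
gripper_width: 68.1
gripper_force: 0.0
```

Run:
```python
from h import *
p,d=env.grab_frame('scene')
f=rows((570.5,221.7,140),192.2)
```

```text
to [570.5 221.7 140. ] 192.2
   [-0.0042, -0.0013, -0.0056, 0.0]
```

arm_command --motion '[{"offset": [-0.004, -0.0015, 0.04], "spin": 0}, {"offset": [0, 0, 0.045], "spin": 0}, {"offset": [0, 0, 0.028], "spin": 0}, {"offset": [0, 0, 0.005], "spin": 0}, {"offset": [0, 0, 0], "spin": 0}]'

```text
time_s: 8.02
ee_pos: [571.1, 219.8, 19.1]
ee_rot: [-180.0, -0.0, -168.0]
force: [0.4, -0.2, -0.3]
gripper_width: 67.6
gripper_force: 0.0
```

arm_command --motion '[{"offset": [0, 0, 0], "spin": 0}, {"offset": [0, 0, 0], "spin": 0}, {"offset": [0, 0, 0], "spin": 0}, {"offset": [0, 0, 0], "spin": 0}]' --jaw 0.04

```text
time_s: 8.52
ee_pos: [571.9, 220.8, 20.2]
ee_rot: [180.0, 0.1, -167.9]
force: [-0.5, -1.0, 6.7]
gripper_width: 51.8
gripper_force: 30.0
```

arm_command --motion '[{"offset": [0, 0, -0.03], "spin": 0}, {"offset": [0, 0, -0.05], "spin": 0}, {"offset": [0, 0, -0.05], "spin": 0}, {"offset": [0, 0, 0], "spin": 0}]'

```text
time_s: 9.02
ee_pos: [573.6, 221.4, 153.5]
ee_rot: [179.9, 0.5, -167.9]
force: [0.8, -0.0, -0.9]
gripper_width: 51.9
gripper_force: 30.0
```

Run:
```python
from h import *
t=c2w(-60,8,146); f=rows(t,164.6);
```

```text
to [442.3 -59.8 146. ] 164.6
   [0.0312, -0.0412, 0.0013, 0.08]
   [0.0278, -0.0436, 0.0013, 0.08]
   [0.0243, -0.0457, 0.0013, 0.08]
   [0.0205, -0.0475, 0.0013, 0.08]
   [0.0167, -0.049, 0.0013, 0.08]
   [0.0127, -0.0501, 0.0013, 0.08]
```

arm_command --motion '[{"offset": [0.031, -0.041, 0], "spin": 0.08}, {"offset": [0.028, -0.0435, 0], "spin": 0.08}, {"offset": [0.0245, -0.0455, 0], "spin": 0.08}, {"offset": [0.0205, -0.0475, 0], "spin": 0.08}, {"offset": [0.0165, -0.049, 0], "spin": 0.08}]'

```text
time_s: 9.65
ee_pos: [459.9, -14.7, 147.7]
ee_rot: [-180.0, -0.1, 169.1]
force: [0.2, -1.0, 0.4]
gripper_width: 51.6
gripper_force: 30.0
```

arm_command --motion '[{"offset": [0.0125, -0.05, 0], "spin": 0.08}, {"offset": [0, 0, 0], "spin": 0}, {"offset": [0, 0, 0], "spin": 0}]'

```text
time_s: 10.02
ee_pos: [439.9, -59.9, 148.4]
ee_rot: [180.0, -0.1, 164.6]
force: [0.7, -0.7, -0.8]
gripper_width: 51.6
gripper_force: 30.0
```

Run:
```python
from h import *
t=c2w(-60,8,57); f=rows(t,164.6); print(env.state()['gripper_width'],env.state()['ee_pos'])
```

```text
to [442.3 -59.8  57. ] 164.6
   [-0.0012, 0.0004, 0.0457, -0.0001]
   [-0.0012, 0.0004, 0.0457, -0.0001]
51.63084147715286 [439.86118783 -59.85088154 148.35871089]
```

arm_command --motion '[{"offset": [-0.002, 0, 0.045], "spin": 0}, {"offset": [0, 0, 0.035], "spin": 0}, {"offset": [0, 0, 0.01], "spin": 0}, {"offset": [0, 0, 0.001], "spin": 0}, {"offset": [0, 0, 0], "spin": 0}]'

```text
time_s: 10.65
ee_pos: [443.1, -60.5, 58.9]
ee_rot: [180.0, 0.1, 164.6]
force: [-0.4, -0.0, -0.4]
gripper_width: 51.9
gripper_force: 30.0
```

arm_command --motion '[{"offset": [0, 0, 0], "spin": 0}, {"offset": [0, 0, 0], "spin": 0}, {"offset": [0, 0, 0], "spin": 0}]' --jaw 0.064

```text
time_s: 11.02
ee_pos: [442.2, -60.8, 58.3]
ee_rot: [180.0, 0.1, 164.6]
force: [0.1, -0.2, 0.0]
gripper_width: 64.2
gripper_force: 0.0
```

arm_command --motion '[{"offset": [0, 0, -0.03], "spin": 0}, {"offset": [0, 0, -0.06], "spin": 0}, {"offset": [0, 0, 0], "spin": 0}]'

```text
time_s: 11.4
ee_pos: [445.1, -61.3, 152.0]
ee_rot: [179.9, 0.6, 164.6]
force: [0.6, -0.0, 0.1]
gripper_width: 64.1
gripper_force: 0.0
```

Run:
```python
from h import *
for c in ['scene','top']:
  p,d=env.grab_frame(c)
  for o in carts(p,d,c):
    if 380<o[0][0]<620 and 100<o[0][1]<450: print(o[:3])
  for o in carts(p,d,c,(50,64)):
    if 380<o[0][0]<620 and -130<o[0][1]<100: print('bay',o[:3])
f=rows((586,380,140),186);
```

```text
([504.4, 287.7, 23.8], [[504.4, 286.8], [30.2, 29.7], 7.6], 76)
([583.9, 383.3, 20.5], [[584.3, 381.0], [76.4, 53.4], 7.1], 392)
([465.1, 387.8, 20.4], [[465.0, 386.5], [76.9, 54.3], 37.2], 404)
bay ([437.9, -53.8, 56.6], [[440.3, -57.9], [56.6, 76.1], 74.5], 239)
bay ([461.7, 39.8, 56.5], [[461.9, 39.1], [57.8, 76.9], 76.9], 267)
bay ([471.9, 99.0, 56.8], [[475.2, 98.1], [8.0, 97.2], 74.0], 61)
([587.9, 378.2, 20.3], [[587.6, 378.9], [76.8, 53.4], 6.0], 480)
([506.1, 283.3, 23.8], [[507.4, 283.7], [30.8, 31.5], 88.9], 107)
([467.8, 382.4, 20.4], [[468.0, 383.9], [76.3, 53.8], 38.8], 504)
bay ([464.4, 45.6, 56.6], [[465.4, 37.0], [50.8, 76.0], 76.0], 336)
to [586 380 140] 186
   [-0.0027, 0.0579, 0.001, -0.0467]
   [-0.0054, 0.0577, 0.001, -0.0467]
   [-0.0081, 0.0574, 0.001, -0.0467]
   [-0.0108, 0.0569, 0.001, -0.0467]
   [-0.0134, 0.0564, 0.001, -0.0467]
   [-0.016, 0.0557, 0.001, -0.0467]
   [-0.0186, 0.0549, 0.001, -0.0467]
   [-0.0212, 0.054, 0.001, -0.0467]
```

arm_command --motion '[{"offset": [-0.0025, 0.058, 0.001], "spin": -0.047}, {"offset": [-0.0055, 0.0575, 0.001], "spin": -0.047}, {"offset": [-0.008, 0.0575, 0.001], "spin": -0.047}, {"offset": [-0.011, 0.057, 0.001], "spin": -0.047}, {"offset": [-0.0135, 0.0565, 0.001], "spin": -0.047}]' --jaw 0.068

```text
time_s: 12.12
ee_pos: [531.2, 216.5, 140.8]
ee_rot: [-179.9, -0.2, 178.2]
force: [0.9, -0.6, 0.3]
gripper_width: 68.0
gripper_force: 0.0
```

arm_command --motion '[{"offset": [-0.016, 0.0555, 0.001], "spin": -0.047}, {"offset": [-0.0185, 0.055, 0.001], "spin": -0.047}, {"offset": [-0.021, 0.054, 0.001], "spin": -0.047}, {"offset": [0, 0, 0], "spin": 0}, {"offset": [0, 0, 0], "spin": 0}]'

```text
time_s: 12.75
ee_pos: [584.1, 379.4, 137.7]
ee_rot: [-179.9, -0.2, -173.8]
force: [-0.1, 0.4, 0.2]
gripper_width: 68.0
gripper_force: 0.0
```

Run:
```python
from h import *
f=rows((586,380,17),186.3);
```

```text
to [586 380  17] 186.3
   [-0.0006, 0.0001, 0.0402, -0.0009]
   [-0.0006, 0.0001, 0.0402, -0.0009]
   [-0.0006, 0.0001, 0.0402, -0.0009]
```

arm_command --motion '[{"offset": [-0.002, 0, 0.04], "spin": 0}, {"offset": [0, 0, 0.045], "spin": 0}, {"offset": [0, 0, 0.03], "spin": 0}, {"offset": [0, 0, 0.006], "spin": 0}, {"offset": [0, 0, 0], "spin": 0}]'

```text
time_s: 13.38
ee_pos: [587.5, 379.7, 19.5]
ee_rot: [-180.0, 0.0, -173.9]
force: [0.5, 0.5, -0.1]
gripper_width: 67.7
gripper_force: 0.0
```

arm_command --motion '[{"offset": [0, 0, 0], "spin": 0}, {"offset": [0, 0, 0], "spin": 0}, {"offset": [0, 0, 0], "spin": 0}, {"offset": [0, 0, 0], "spin": 0}]' --jaw 0.04

```text
time_s: 13.88
ee_pos: [587.9, 380.9, 20.5]
ee_rot: [180.0, 0.1, -173.9]
force: [-0.7, -0.5, 5.7]
gripper_width: 51.5
gripper_force: 30.0
```

arm_command --motion '[{"offset": [0, 0, -0.03], "spin": 0}, {"offset": [0, 0, -0.05], "spin": 0}, {"offset": [0, 0, -0.05], "spin": 0}, {"offset": [0, 0, 0], "spin": 0}]'

```text
time_s: 14.38
ee_pos: [589.3, 382.1, 154.2]
ee_rot: [179.7, 0.5, -173.8]
force: [0.5, 0.3, -0.8]
gripper_width: 51.8
gripper_force: 3.0
```

Run:
```python
from h import *
t=c2w(26,58,148); f=rows(t,164.6);
```

```text
to [538.5 -34.4 148. ] 164.6
   [0.0136, -0.0584, 0.0009, 0.0537]
   [0.0104, -0.059, 0.0009, 0.0537]
   [0.0073, -0.0595, 0.0009, 0.0537]
   [0.0041, -0.0598, 0.0009, 0.0537]
   [0.0008, -0.0599, 0.0009, 0.0537]
   [-0.0024, -0.0599, 0.0009, 0.0537]
   [-0.0056, -0.0597, 0.0009, 0.0537]
```

arm_command --motion '[{"offset": [0, 0, 0], "spin": 0}, {"offset": [0, 0, 0], "spin": 0}, {"offset": [0, 0, 0], "spin": 0}, {"offset": [0, 0, 0], "spin": 0}, {"offset": [0, 0, 0], "spin": 0}]'

```text
time_s: 15.0
ee_pos: [587.2, 380.5, 148.5]
ee_rot: [-180.0, -0.0, -173.9]
force: [0.2, -1.2, -0.7]
gripper_width: 51.6
gripper_force: 30.0
```

Run:
```python
from h import *
for c in ['scene']:
  p,d=env.grab_frame(c)
  for o in carts(p,d,c): 
    if 380<o[0][0]<650 and 100<o[0][1]<450: print(o[:3])
  C=cloud(c,d); m=(np.abs(C[...,0]-587)<60)&(np.abs(C[...,1]-390)<60)&(C[...,2]>100)&(C[...,2]<165); Q=C[m]
  print(len(Q),np.percentile(Q,[1,50,99],axis=0).round())
x,y=w2px('scene',(587,385,150)); q=p[max(0,y-60):y+60,x-80:x+80]; cv2.imwrite('pics/g.png',cv2.resize(q,None,fx=3,fy=3))
t=c2w(26,58,148); f=rows(t,164.6)
```

```text
([504.1, 288.9, 22.8], [[503.7, 287.2], [29.0, 33.5], 38.0], 81)
([465.5, 388.2, 20.6], [[465.2, 386.8], [76.9, 54.9], 38.2], 402)
71 [[543. 354. 141.]
 [579. 369. 148.]
 [609. 403. 156.]]
to [538.5 -34.4 148. ] 164.6
   [0.0133, -0.0582, 0.0001, 0.0537]
   [0.0101, -0.0588, 0.0001, 0.0537]
   [0.007, -0.0593, 0.0001, 0.0537]
   [0.0038, -0.0596, 0.0001, 0.0537]
   [0.0006, -0.0597, 0.0001, 0.0537]
   [-0.0026, -0.0596, 0.0001, 0.0537]
   [-0.0058, -0.0594, 0.0001, 0.0537]
```

View pics/g.png

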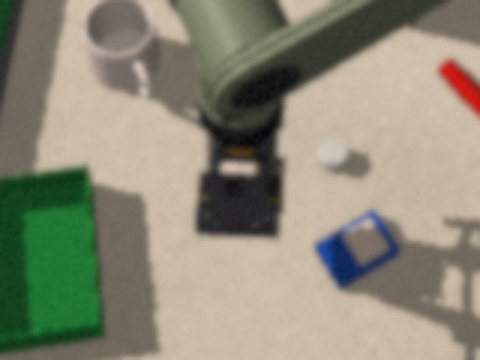

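The cartridge is still held after the slackening. Its pale label shows between the fingers at (238,165), and the grip is back to 30 N.

arm_command --motion '[{"offset": [0.0135, -0.058, 0], "spin": 0.054}, {"offset": [0.01, -0.059, 0], "spin": 0.054}, {"offset": [0.007, -0.0595, 0], "spin": 0.054}, {"offset": [0.004, -0.0595, 0], "spin": 0.054}, {"offset": [0.0005, -0.0595, 0], "spin": 0.054}]' --newtons 40

```text
time_s: 15.68
ee_pos: [551.6, 82.5, 149.3]
ee_rot: [180.0, 0.1, 170.6]
force: [1.3, 0.7, -0.7]
gripper_width: 51.5
gripper_force: 40.0
```

arm_command --motion '[{"offset": [-0.0025, -0.0595, 0], "spin": 0.054}, {"offset": [-0.006, -0.0595, 0], "spin": 0.053}, {"offset": [0, 0, 0], "spin": 0}, {"offset": [0, 0, 0], "spin": 0}]'

```text
time_s: 16.18
ee_pos: [537.9, -34.1, 149.1]
ee_rot: [180.0, 0.0, 164.5]
force: [-1.1, -0.3, -0.7]
gripper_width: 52.1
gripper_force: 40.0
```

Run:
```python
from h import *
f=rows(c2w(26,58,57),164.6)
```

```text
to [538.5 -34.4  57. ] 164.6
   [-0.0003, -0.0001, 0.0461, -0.0008]
   [-0.0003, -0.0001, 0.0461, -0.0008]
```

arm_command --motion '[{"offset": [0, 0, 0.045], "spin": 0}, {"offset": [0, 0, 0.035], "spin": 0}, {"offset": [0, 0, 0.01], "spin": 0}, {"offset": [0, 0, 0.001], "spin": 0}, {"offset": [0, 0, 0], "spin": 0}]'

```text
time_s: 16.8
ee_pos: [539.0, -33.9, 59.2]
ee_rot: [180.0, 0.2, 164.6]
force: [0.5, 0.4, -1.1]
gripper_width: 51.9
gripper_force: 40.0
```

arm_command --motion '[{"offset": [0, 0, 0], "spin": 0}, {"offset": [0, 0, 0], "spin": 0}, {"offset": [0, 0, 0], "spin": 0}]' --jaw 0.064

```text
time_s: 17.18
ee_pos: [538.0, -34.4, 58.3]
ee_rot: [180.0, 0.0, 164.5]
force: [-0.8, 0.8, 0.4]
gripper_width: 64.0
gripper_force: 0.0
```

arm_command --motion '[{"offset": [0, 0, -0.03], "spin": 0}, {"offset": [0, 0, -0.06], "spin": 0}, {"offset": [0, 0, 0], "spin": 0}]'

```text
time_s: 17.55
ee_pos: [540.9, -34.6, 152.7]
ee_rot: [179.9, 0.6, 164.5]
force: [0.5, -1.0, -0.5]
gripper_width: 64.0
gripper_force: 0.0
```

Run:
```python
from h import *
print(env.state()['qpos'])
f=rows((*c2w(-19.5,-109)[:2],150),190)
```

```text
[-4.87445630e+00  1.85096670e+01  1.00970703e+02 -6.66264583e-03
  5.99047472e+01 -7.94041060e+01]
to [ 450.3 -183.3  150. ] 190
   [0.0159, -0.0558, 0.0009, -0.1482]
   [0.024, -0.0529, 0.0009, -0.1482]
   [0.0315, -0.0488, 0.0009, -0.1482]
```

arm_command --motion '[{"offset": [0.016, -0.056, 0], "spin": -0.148}, {"offset": [0.024, -0.053, 0], "spin": -0.148}, {"offset": [0.0315, -0.049, 0], "spin": -0.148}, {"offset": [0, 0, 0], "spin": 0}, {"offset": [0, 0, 0], "spin": 0}]' --jaw 0.05

```text
time_s: 18.18
ee_pos: [446.8, -183.3, 147.5]
ee_rot: [180.0, -0.0, -170.1]
force: [0.8, -0.1, 0.4]
gripper_width: 50.1
gripper_force: 0.0
```

Run:
```python
from h import *
f=rows((*c2w(-19.5,-109)[:2],97),190)
print(env.state()['qpos'])
for c in ['scene','top']:
  p,d=env.grab_frame(c)
  for o in carts(p,d,c,(50,64)):
    if 380<o[0][0]<620 and -130<o[0][1]<100: print('bay',o[:3])
x,y=w2px('scene',c2w(0,0,80)); cv2.imwrite('pics/b.png',cv2.resize(p if 0 else np.vstack([env.grab_frame('scene')[0][y-75:y+75,x-80:x+80]]),None,fx=3.5,fy=3.5))
```

```text
to [ 450.3 -183.3   97. ] 190
   [-0.0035, -0.0006, 0.0505, -0.0022]
[-2.36879786e+01  1.41464762e+01  1.08305360e+02  3.13373183e-02
  5.75898009e+01 -1.23577471e+02]
bay ([441.8, -57.7, 56.1], [[440.7, -58.1], [56.3, 74.7], 72.8], 254)
bay ([536.2, -30.1, 56.2], [[535.5, -32.5], [56.3, 77.1], 75.9], 255)
bay ([460.9, 41.2, 56.1], [[462.0, 39.6], [57.9, 76.5], 74.9], 269)
bay ([543.6, 79.4, 57.4], [[549.6, 77.7], [8.3, 131.4], 76.2], 75)
bay ([538.3, -34.5, 56.5], [[539.0, -34.5], [51.3, 76.5], 75.2], 498)
bay ([464.3, 36.2, 56.5], [[465.3, 36.3], [51.9, 75.9], 75.1], 516)
bay ([443.5, -61.3, 56.4], [[443.6, -61.5], [51.9, 75.6], 74.7], 515)
```

View pics/b.png

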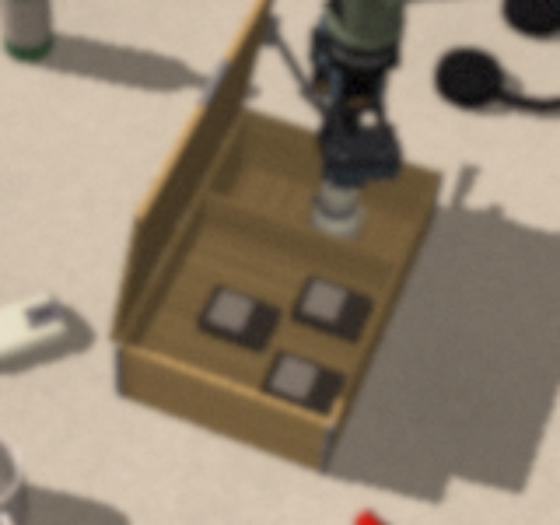

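All three cartridges lie flat in the bay, at crop (238,315), (335,305) and (303,380). Now I go down on the cap.

arm_command --motion '[{"offset": [-0.0035, -0.0005, 0.025], "spin": 0}, {"offset": [0, 0, 0.02], "spin": 0}, {"offset": [0, 0, 0.005], "spin": 0}, {"offset": [0, 0, 0], "spin": 0}, {"offset": [0, 0, 0], "spin": 0}]'

```text
time_s: 18.95
ee_pos: [451.2, -183.4, 98.7]
ee_rot: [-179.9, 0.1, -170.0]
force: [0.4, 0.5, 0.5]
gripper_width: 49.9
gripper_force: 0.0
```

arm_command --motion '[{"offset": [0, 0, 0], "spin": 0}, {"offset": [0, 0, 0], "spin": 0}, {"offset": [0, 0, 0], "spin": 0}, {"offset": [0, 0, 0], "spin": 0}]' --jaw 0.02 --newtons 45

```text
time_s: 19.45
ee_pos: [450.6, -183.1, 98.2]
ee_rot: [180.0, 0.0, -170.0]
force: [0.2, 2.3, 2.0]
gripper_width: 34.6
gripper_force: 45.0
```

arm_command --motion '[{"offset": [0, 0, 0.002], "spin": 0}, {"offset": [0, 0, 0.002], "spin": 0}, {"offset": [0, 0, 0.002], "spin": 0}, {"offset": [0, 0, 0], "spin": 0}]'

```text
time_s: 19.95
ee_pos: [450.7, -183.1, 93.4]
ee_rot: [180.0, 0.0, -170.0]
force: [-2.3, 5.2, 14.6]
gripper_width: 34.5
gripper_force: 45.0
```

arm_command --motion '[{"offset": [0, 0, 0.001], "spin": 0}, {"offset": [0, 0, 0], "spin": 0}]'

```text
time_s: 20.2
ee_pos: [450.8, -183.2, 93.3]
ee_rot: [-180.0, 0.1, -170.0]
force: [-3.4, 4.9, 21.4]
gripper_width: 34.1
gripper_force: 45.0
```

arm_command --motion '[{"offset": [0, 0, 0], "spin": 0.15}, {"offset": [0, 0, 0], "spin": 0.15}, {"offset": [0, 0, 0], "spin": 0.15}, {"offset": [0, 0, 0], "spin": 0.15}]'

```text
time_s: 20.7
ee_pos: [450.6, -184.2, 93.3]
ee_rot: [-179.9, 0.1, 155.4]
force: [-5.3, 0.4, 20.8]
gripper_width: 34.6
gripper_force: 45.0
```

arm_command --motion '[{"offset": [0, 0, 0], "spin": 0.15}, {"offset": [0, 0, 0], "spin": 0.15}, {"offset": [0, 0, 0], "spin": 0.15}, {"offset": [0, 0, 0], "spin": 0.15}, {"offset": [0, 0, 0], "spin": 0.15}]'

```text
time_s: 21.32
ee_pos: [449.7, -185.0, 93.2]
ee_rot: [-179.9, 0.2, 112.5]
force: [-8.2, -1.5, 22.2]
gripper_width: 34.5
gripper_force: 45.0
```

arm_command --motion '[{"offset": [0, 0, 0], "spin": 0.15}, {"offset": [0, 0, 0], "spin": 0.15}, {"offset": [0, 0, 0], "spin": 0.15}, {"offset": [0, 0, 0], "spin": 0.15}, {"offset": [0, 0, 0], "spin": 0.15}]'

```text
time_s: 21.95
ee_pos: [448.4, -185.0, 93.2]
ee_rot: [-179.9, 0.3, 69.5]
force: [-11.3, -2.4, 25.1]
gripper_width: 34.6
gripper_force: 45.0
```

arm_command --motion '[{"offset": [0, 0, 0], "spin": 0.15}, {"offset": [0, 0, 0], "spin": 0.15}, {"offset": [0, 0, 0], "spin": 0.1}, {"offset": [0, 0, 0], "spin": 0.05}]'

```text
time_s: 22.45
ee_pos: [447.8, -184.5, 93.2]
ee_rot: [-179.9, 0.3, 43.9]
force: [-12.1, -1.1, 26.2]
gripper_width: 34.3
gripper_force: 45.0
```

Run:
```python
from h import *
s=env.state(); print(s['torque'],s['force'],s['qpos'],s['ee_rot'],s['effort'])
```

```text
[-0.14986992  2.27021577  0.043778  ] [-12.12977945  -1.05044791  26.19995486] [-23.59283188  18.01246732 112.1613711   -0.32300256  50.03540932
  22.7271595 ] [-179.90193638    0.30865442   43.88819422] [  2.65566453 -23.99795651 -16.86478972   1.49427261  -3.57553214
  -0.21014268]
```

arm_command --motion '[{"offset": [0, 0, 0], "spin": 0.1}, {"offset": [0, 0, 0], "spin": 0.1}]'

```text
time_s: 22.7
ee_pos: [447.6, -184.2, 93.2]
ee_rot: [-179.9, 0.3, 32.3]
force: [-12.3, -0.2, 26.5]
gripper_width: 34.9
gripper_force: 45.0
```

Run:
```python
from h import *
s=env.state(); print(s['torque'],s['ee_rot'],s['effort'][5])
```

```text
[0.07448823 2.28718083 0.02317238] [-179.9238366     0.32359004   32.33702637] -0.6131602451205254
```

arm_command --motion '[{"offset": [0, 0, 0], "spin": 0.1}, {"offset": [0, 0, 0], "spin": 0.1}, {"offset": [0, 0, 0], "spin": 0.1}]'

```text
time_s: 23.08
ee_pos: [447.4, -183.8, 93.2]
ee_rot: [-180.0, 0.3, 15.1]
force: [-12.7, 2.1, 26.4]
gripper_width: 34.6
gripper_force: 45.0
```

Run:
```python
from h import *
s=env.state(); print(s['torque'],s['ee_rot'],s['effort'][5])
```

```text
[0.4233559  2.29146879 0.05711155] [-179.9672573     0.33811902   15.13582491] -0.5723489820957184
```

arm_command --motion '[{"offset": [0, 0, 0], "spin": 0.1}, {"offset": [0, 0, 0], "spin": 0.1}, {"offset": [0, 0, 0], "spin": 0.1}, {"offset": [0, 0, 0], "spin": 0}]'

```text
time_s: 23.58
ee_pos: [447.3, -183.3, 93.2]
ee_rot: [180.0, 0.3, -1.9]
force: [-12.0, 2.8, 27.4]
gripper_width: 34.8
gripper_force: 45.0
```

Run:
```python
from h import *
s=env.state(); print(s['torque'],s['ee_rot'],s['effort'][5])
```

```text
[0.65365247 2.29342401 0.01772202] [179.98376429   0.34050498  -1.93210806] 0.12148106005042791
```

arm_command --motion '[{"offset": [0, 0, 0], "spin": 0}, {"offset": [0, 0, 0], "spin": 0}, {"offset": [0, 0, 0], "spin": 0}]' --jaw 0.05

```text
time_s: 23.95
ee_pos: [450.4, -183.5, 90.4]
ee_rot: [180.0, 0.0, -1.9]
force: [-0.1, -0.5, 0.5]
gripper_width: 50.1
gripper_force: 0.0
```

arm_command --motion '[{"offset": [0, 0, -0.05], "spin": 0}, {"offset": [0, 0, -0.05], "spin": 0}, {"offset": [-0.06, 0, -0.03], "spin": 0}, {"offset": [-0.06, 0, 0], "spin": 0}, {"offset": [-0.06, 0, 0], "spin": 0}]'

```text
time_s: 24.58
ee_pos: [273.1, -177.3, 218.8]
ee_rot: [179.9, 0.0, -1.9]
force: [-0.4, -0.3, 0.5]
gripper_width: 50.4
gripper_force: 0.0
```

Run:
```python
from h import *
o=[]
for c in ['top','scene']:
    p,d=env.grab_frame(c); x,y=w2px(c,c2w(-19.5,-109,90)); o.append(cv2.resize(p[y-25:y+25,x-25:x+25],(390,390),interpolation=cv2.INTER_CUBIC))
    np.save(c+'_p2.npy',p); np.save(c+'_d2.npy',d)
cv2.imwrite('pics/cap.png',cv2.convertScaleAbs(np.hstack(o),alpha=1.6))
print(env.state()['ee_pos'],env.state()['ee_rot'])
```

```text
[ 269.41583809 -175.76776854  218.08900977] [-179.95013725    0.2189159    -2.09907124]
```

View pics/cap.png

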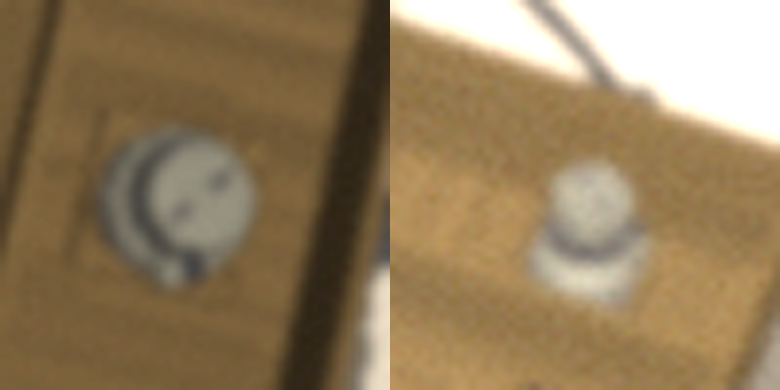

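The top view shows the collar's dark lug at (192,265), right beside the pale fixed lug at (172,272), having come round clockwise. The cap is locked. Next is the knee knob.

Run:
```python
from h import *
f=rows((*c2w(47,-232)[:2],220),74.6); f=rows((*c2w(47,-232)[:2],146),74.6,frm=f)
s=env.state();print(s['qpos'])
# pictures: lid still open?
for c in ['top']:
  p=np.load('top_p2.npy');d=np.load('top_d2.npy')
  for o in carts(p,d,c,(50,64)):
    if 380<o[0][0]<620 and -130<o[0][1]<100: print('bay',o[:3])
# arc in chest x-z plane
for a in range(44,135,6): print(a,round(-20+93*np.cos(np.radians(a)),1),round(85+93*np.sin(np.radians(a)),1))
```

```text
to [ 481.8 -319.6  220. ] 74.6
   [0.0272, 0.017, -0.0002, -0.1673]
   [0.024, 0.0213, -0.0002, -0.1673]
   [0.0201, 0.025, -0.0002, -0.1673]
   [0.0157, 0.028, -0.0002, -0.1673]
   [0.0108, 0.0302, -0.0002, -0.1673]
   [0.0056, 0.0316, -0.0002, -0.1673]
   [0.0003, 0.0321, -0.0002, -0.1673]
   [-0.0051, 0.0317, -0.0002, -0.1673]
to [ 481.8 -319.6  146. ] 74.6
   [0.0, 0.0, 0.037, -0.0]
   [0.0, 0.0, 0.037, -0.0]
[-3.50918705e+01 -4.77132766e+00  1.18411801e+02 -8.43387739e-02
  6.65703148e+01  5.70409734e+01]
bay ([538.3, -33.8, 56.6], [[538.7, -34.6], [51.5, 76.3], 75.1], 496)
bay ([464.3, 35.2, 56.4], [[465.2, 36.4], [52.0, 75.8], 75.1], 514)
bay ([443.5, -60.9, 56.9], [[443.9, -61.0], [51.9, 75.6], 75.2], 514)
44 46.9 149.6
50 39.8 156.2
56 32.0 162.1
62 23.7 167.1
68 14.8 171.2
74 5.6 174.4
80 -3.9 176.6
86 -13.5 177.8
92 -23.2 177.9
98 -32.9 177.1
104 -42.5 175.2
110 -51.8 172.4
116 -60.8 168.6
122 -69.3 163.9
128 -77.3 158.3
134 -84.6 151.9
```

arm_command --motion '[{"offset": [0.027, 0.017, 0], "spin": -0.167}, {"offset": [0.024, 0.0215, 0], "spin": -0.167}, {"offset": [0.02, 0.025, 0], "spin": -0.167}, {"offset": [0.0155, 0.028, 0], "spin": -0.167}, {"offset": [0.011, 0.03, 0], "spin": -0.167}]'

```text
time_s: 25.3
ee_pos: [408.8, -267.9, 218.3]
ee_rot: [-180.0, 0.0, 46.2]
force: [-0.0, -0.3, -0.5]
gripper_width: 50.2
gripper_force: 0.0
```

arm_command --motion '[{"offset": [0.0055, 0.0315, 0], "spin": -0.167}, {"offset": [0, 0.032, 0], "spin": -0.167}, {"offset": [-0.005, 0.0315, 0], "spin": -0.167}, {"offset": [0, 0, 0], "spin": 0}, {"offset": [0, 0, 0], "spin": 0}]'

```text
time_s: 25.92
ee_pos: [486.1, -320.5, 218.1]
ee_rot: [-179.9, -0.0, 74.5]
force: [-0.7, -0.1, 0.3]
gripper_width: 49.9
gripper_force: 0.0
```

Run:
```python
from h import *
rows((*c2w(47,-232)[:2],146),74.6); print(env.state()['ee_pos'])
```

```text
to [ 481.8 -319.6  146. ] 74.6
   [-0.0001, -0.0022, 0.0361, -0.0008]
   [-0.0001, -0.0022, 0.0361, -0.0008]
[ 486.12125021 -320.53489653  218.14775472]
```

arm_command --motion '[{"offset": [0, -0.004, 0.03], "spin": 0}, {"offset": [0, 0, 0.03], "spin": 0}, {"offset": [0, 0, 0.012], "spin": 0}, {"offset": [0, 0, 0], "spin": 0}, {"offset": [0, 0, 0], "spin": 0}]'

```text
time_s: 26.55
ee_pos: [483.3, -320.3, 148.2]
ee_rot: [179.9, 0.0, 74.6]
force: [0.1, 0.4, 0.1]
gripper_width: 50.0
gripper_force: 0.0
```

arm_command --motion '[{"offset": [0, 0, 0], "spin": 0}, {"offset": [0, 0, 0], "spin": 0}, {"offset": [0, 0, 0], "spin": 0}, {"offset": [0, 0, 0], "spin": 0}]' --jaw 0.005 --newtons 30

```text
time_s: 27.05
ee_pos: [481.3, -319.6, 146.8]
ee_rot: [-179.8, 0.0, 74.6]
force: [-1.9, -0.3, 6.1]
gripper_width: 13.4
gripper_force: 30.1
```

arm_command --motion '[{"offset": [0, -0.007, -0.0065], "spin": 0}, {"offset": [0, -0.008, -0.006], "spin": 0}, {"offset": [0, -0.0085, -0.005], "spin": 0}, {"offset": [0, 0, 0], "spin": 0}]'

```text
time_s: 27.55
ee_pos: [460.2, -313.8, 165.7]
ee_rot: [179.9, 0.0, 74.6]
force: [2.6, 0.3, 0.6]
gripper_width: 13.0
gripper_force: 30.0
```

```bash
cat >> h.py <<'E'
def kn():
    s=env.state(); p=s['ee_pos']; a=np.radians(CH[2]); d=p[:2]-np.array(CH[:2])
    x=np.cos(a)*d[0]+np.sin(a)*d[1]; y=-np.sin(a)*d[0]+np.cos(a)*d[1]
    print('chest x,y,z',round(x,1),round(y,1),round(p[2],1),'r',round(np.hypot(x+20,p[2]+3.5-85),1),'ang',round(np.degrees(np.arctan2(p[2]+3.5-85,x+20)),1),s['force'].round(1),s['gripper_width'])
E
python3 -c "
from h import *
kn()"
```

```text
chest x,y,z 24.6 -232.1 165.7 r 95.3 ang 62.1 [2.6 0.3 0.6] 13.010313184518111
```

arm_command --motion '[{"offset": [0, -0.009, -0.004], "spin": 0}, {"offset": [0, -0.009, -0.003], "spin": 0}, {"offset": [0, -0.0095, -0.002], "spin": 0}, {"offset": [0, -0.0095, -0.001], "spin": 0}, {"offset": [0, 0, 0], "spin": 0}]'

```text
time_s: 28.18
ee_pos: [427.6, -304.9, 178.2]
ee_rot: [179.4, 0.1, 74.5]
force: [5.6, 2.1, 11.6]
gripper_width: 13.5
gripper_force: 30.0
```

```bash
python3 -c "
from h import *
kn()"
```

```text
chest x,y,z -9.1 -232.3 178.2 r 97.4 ang 83.6 [ 5.6  2.1 11.6] 13.521950887060564
```

arm_command --motion '[{"offset": [0, -0.0095, 0], "spin": 0}, {"offset": [0, -0.0095, 0.001], "spin": 0}, {"offset": [0, -0.0095, 0.002], "spin": 0}, {"offset": [0, -0.0095, 0.003], "spin": 0}, {"offset": [0, 0, 0], "spin": 0}]'

```text
time_s: 28.8
ee_pos: [388.2, -294.0, 171.3]
ee_rot: [179.8, 0.1, 74.6]
force: [-0.8, 2.8, 12.0]
gripper_width: 13.4
gripper_force: 30.0
```

```bash
python3 -c "
from h import *
kn()
p,d=env.grab_frame('scene'); cv2.imwrite('pics/k.png',cv2.resize(p[80:280,170:390],None,fx=2.5,fy=2.5))"
```

```text
chest x,y,z -50.1 -232.2 171.3 r 94.7 ang 108.5 [-0.8  2.8 12. ] 13.433456036326694
```

View pics/k.png

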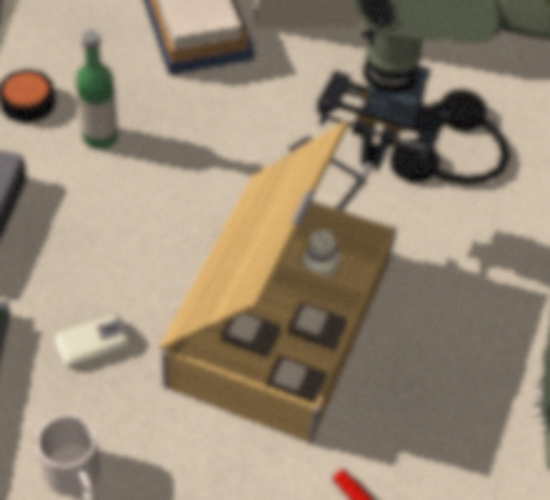

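The lid is folding down with the knee: its free edge is at crop (345,125), and the cartridges are undisturbed. I continue along the arc.

arm_command --motion '[{"offset": [0, -0.009, 0.0035], "spin": 0}, {"offset": [0, -0.0085, 0.0045], "spin": 0}, {"offset": [0, -0.008, 0.005], "spin": 0}, {"offset": [0, -0.0065, 0.005], "spin": 0}, {"offset": [0, 0, 0], "spin": 0}]'

```text
time_s: 29.48
ee_pos: [356.7, -285.2, 150.4]
ee_rot: [180.0, 0.0, 74.6]
force: [3.5, 0.5, -0.7]
gripper_width: 13.2
gripper_force: 30.0
```

```bash
python3 -c "
from h import *
kn(); print(env.state()['qpos'])
p,d=env.grab_frame('scene'); C=cloud('scene',d)
a=np.radians(CH[2]); dx=C[...,0]-CH[0]; dy=C[...,1]-CH[1]
X=np.cos(a)*dx+np.sin(a)*dy; Y=-np.sin(a)*dx+np.cos(a)*dy
m=(abs(Y)<140)&(X>-100)&(X<105)&(C[...,2]>130)&(C[...,2]<360); f=np.polyfit(X[m],C[...,2][m],1); print(m.sum(),f,'elev',np.degrees(np.arctan(-f[0])),X[m].min())
"
```

```text
chest x,y,z -82.8 -232.0 150.4 r 93.2 ang 132.3 [ 3.5  0.5 -0.7] 13.231861817754975
[-4.00886515e+01  1.17057316e+01  1.11206591e+02  4.37791553e-03
  5.70779943e+01 -2.46681347e+01]
2547 [ -0.70563619 192.03635877] elev 35.20817821918376 -75.49383040226573
```

arm_command --motion '[{"offset": [0, 0, 0], "spin": 0}, {"offset": [0, 0, 0], "spin": 0}, {"offset": [0, 0, 0], "spin": 0}]' --jaw 0.045

```text
time_s: 29.9
ee_pos: [356.3, -285.1, 150.1]
ee_rot: [-179.9, -0.0, 74.6]
force: [-0.2, -0.2, 0.3]
gripper_width: 40.3
gripper_force: 0.0
```

arm_command --motion '[{"offset": [0, 0, -0.03], "spin": 0}, {"offset": [0, 0, -0.05], "spin": 0}, {"offset": [0, 0, -0.05], "spin": 0}, {"offset": [0, 0, -0.04], "spin": 0}, {"offset": [0, 0, 0], "spin": 0}]'

```text
time_s: 30.52
ee_pos: [357.7, -286.2, 323.5]
ee_rot: [179.7, 0.2, 74.6]
force: [-0.3, 0.0, -0.9]
gripper_width: 44.6
gripper_force: 0.0
```

```bash
cat >> h.py <<'E'
def lid():
    p,d=env.grab_frame('scene'); C=cloud('scene',d)
    a=np.radians(CH[2]); dx=C[...,0]-CH[0]; dy=C[...,1]-CH[1]
    X=np.cos(a)*dx+np.sin(a)*dy; Y=-np.sin(a)*dx+np.cos(a)*dy
    m=(Y<150)&(Y>30)&(X>-105)&(X<105)&(C[...,2]>95)&(C[...,2]<260); f=np.polyfit(X[m],C[...,2][m],1)
    r=C[...,2]-np.polyval(f,X); m&=abs(r)<15; f=np.polyfit(X[m],C[...,2][m],1)
    print('lid',m.sum(),f,'elev',np.degrees(np.arctan(-f[0])),'xmin',X[m].min()); return p
E
python3 -c "
from h import *
lid(); kn(); rows(c2w(-62,-20,305),74.6)"
```

```text
lid 1305 [ -0.71153696 191.87602189] elev 35.4332570039257 xmin -74.33676362906655
chest x,y,z -82.4 -232.3 321.3 r 247.8 ang 104.6 [ 0.1 -0.2 -0.8] 44.713750327150706
to [432.9 -86.2 305. ] 74.6
   [0.0531, 0.0051, 0.0041, -0.0001]
   [0.0531, 0.0051, 0.0041, -0.0001]
   [0.0531, 0.0051, 0.0041, -0.0001]
   [0.0531, 0.0051, 0.0041, -0.0001]
```

arm_command --motion '[{"offset": [0.053, 0.005, 0.004], "spin": 0}, {"offset": [0.053, 0.005, 0.004], "spin": 0}, {"offset": [0.053, 0.005, 0.004], "spin": 0}, {"offset": [0.053, 0.005, 0.004], "spin": 0}, {"offset": [0, 0, 0], "spin": 0}]' --jaw 0.0

```text
time_s: 31.2
ee_pos: [432.1, -83.3, 302.3]
ee_rot: [-179.7, -0.0, 74.9]
force: [-0.2, -0.7, -0.4]
gripper_width: 0.5
gripper_force: 0.0
```

arm_command --motion '[{"offset": [0, 0, 0.025], "spin": 0}, {"offset": [0, 0, 0.02], "spin": 0}, {"offset": [0, 0, 0.01], "spin": 0}, {"offset": [0, 0, 0.008], "spin": 0}, {"offset": [0, 0, 0.008], "spin": 0}]'

```text
time_s: 31.82
ee_pos: [432.7, -86.7, 233.3]
ee_rot: [179.9, 0.0, 74.6]
force: [0.8, -0.1, 0.7]
gripper_width: 0.7
gripper_force: 0.4
```

arm_command --motion '[{"offset": [0, 0, 0.008], "spin": 0}, {"offset": [0, 0, 0.008], "spin": 0}, {"offset": [0, 0, 0.008], "spin": 0}, {"offset": [0, 0, 0.008], "spin": 0}, {"offset": [0, 0, 0.008], "spin": 0}]'

```text
time_s: 32.45
ee_pos: [432.5, -86.2, 192.8]
ee_rot: [180.0, 0.0, 74.6]
force: [0.3, 0.2, 0.1]
gripper_width: 0.2
gripper_force: 0.3
```

```bash
python3 -c "
from h import *
lid(); kn()"
```

```text
lid 1631 [ -0.37437673 152.38061746] elev 20.524730845937317 xmin -102.71992683127148
chest x,y,z -63.2 -20.1 191.9 r 118.5 ang 111.4 [-0.2  0.1 -0.2] 0.3494411158628759
```

arm_command --motion '[{"offset": [0, 0, 0.008], "spin": 0}, {"offset": [0, 0, 0.008], "spin": 0}, {"offset": [0, 0, 0.008], "spin": 0}, {"offset": [0, 0, 0.008], "spin": 0}, {"offset": [0, 0, 0.008], "spin": 0}]'

```text
time_s: 33.12
ee_pos: [432.4, -86.2, 152.8]
ee_rot: [-180.0, 0.0, 74.6]
force: [0.4, -0.6, 0.1]
gripper_width: 0.6
gripper_force: 0.2
```

arm_command --motion '[{"offset": [0, 0, 0.008], "spin": 0}, {"offset": [0, 0, 0.007], "spin": 0}, {"offset": [0, 0, 0.006], "spin": 0}, {"offset": [0, 0, 0.004], "spin": 0}]'

```text
time_s: 33.62
ee_pos: [432.3, -86.2, 128.0]
ee_rot: [-180.0, 0.0, 74.6]
force: [-0.8, -0.2, 0.4]
gripper_width: 0.5
gripper_force: 0.5
```

```bash
python3 -c "
from h import *
lid(); kn()"
```

```text
lid 1719 [-2.45088191e-02  1.12161792e+02] elev 1.403970824530478 xmin -104.61681789477663
chest x,y,z -62.7 -20.1 127.7 r 62.9 ang 132.7 [-0.4  0.6 -0.8] 0.29176978599936954
```

Nearly shut at about 1.4°. I press gently until contact force builds up.

arm_command --motion '[{"offset": [0, 0, 0.002], "spin": 0}, {"offset": [0, 0, 0.002], "spin": 0}, {"offset": [0, 0, 0.001], "spin": 0}, {"offset": [0, 0, 0], "spin": 0}]'

```text
time_s: 34.17
ee_pos: [432.8, -86.3, 123.4]
ee_rot: [180.0, 0.0, 74.6]
force: [1.3, -0.7, -0.1]
gripper_width: 0.4
gripper_force: 0.0
```

arm_command --motion '[{"offset": [0, 0, 0.001], "spin": 0}, {"offset": [0, 0, 0.001], "spin": 0}, {"offset": [0, 0, 0], "spin": 0}]'

```text
time_s: 34.55
ee_pos: [432.9, -86.3, 123.2]
ee_rot: [179.9, 0.0, 74.6]
force: [-4.6, 0.3, 14.7]
gripper_width: 0.6
gripper_force: 7.3
```

arm_command --motion '[{"offset": [0, 0, -0.02], "spin": 0}, {"offset": [0, 0, -0.06], "spin": 0}, {"offset": [0, 0, -0.06], "spin": 0}, {"offset": [0, -0.05, 0], "spin": 0}, {"offset": [0, 0, 0], "spin": 0}]'

```text
time_s: 35.17
ee_pos: [382.0, -72.3, 262.0]
ee_rot: [180.0, 0.0, 74.6]
force: [0.0, 0.0, 0.4]
gripper_width: 0.4
gripper_force: 0.0
```

```bash
python3 -c "
from h import *
p=lid(); print(env.state()['ee_pos'],env.state()['force'])
cv2.imwrite('pics/f.png',cv2.resize(p[80:380,140:390],None,fx=2,fy=2))"
```

```text
lid 1726 [1.00921948e-03 1.09069317e+02] elev -0.05782399740071573 xmin -104.91631960498705
[383.59303784 -72.73457851 261.76748457] [ 0.85816567 -0.47126788  0.29771167]
```

View pics/f.png

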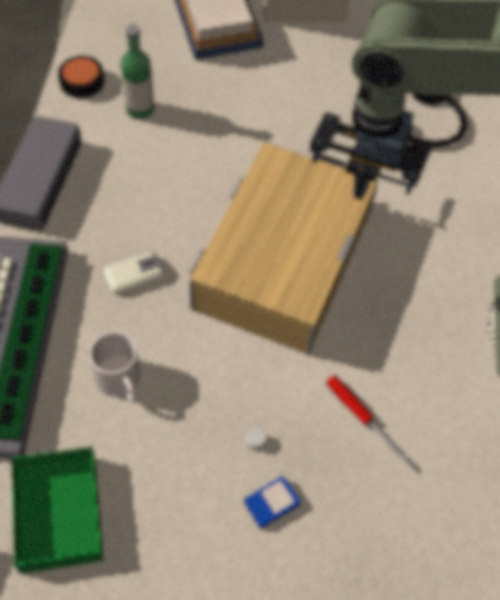

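The lid is flat on the chest, at 0° with its top at 109 mm. The tin (255,438), mug, mouse and blue look-alike are where they started, and the gripper is clear of everything.

```bash
python3 -c "
from h import *
print(env.job_done())"
```

```text
the job is handed in; nothing more can be done
None
```

I handed the job in: three cartridges were present and all are in the large bay, the cap is turned to its stop by camera, the lid is lowered gently shut, and the bystanders are where they started; no verdict came back.

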